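Clear the tube cradle: bar off, then sort the tubes

ROBOT

A 6-joint arm with a two-finger parallel gripper is mounted at the origin on the work surface. World frame = base frame: x ahead of the robot, y to its left, z up, the work surface at z = 0. Lengths are in m, angles in rad, forces in N, time in s.
With the tool pointing down it reaches from about 0.35 to 0.875 m from the base axis. Payload 15.5 kg.
Tool frame: the origin (TCP) lies at the very end of the fingers, on their centre line; the grasp point (between the pads) lies pinch_z behind it (pinch_z is the distance from the TCP to the grasp point, in m); z points along the fingers, y is the line along which they close (so a half turn about z gives the same grasp; the last joint's range is limited). The gripper opens to 85 mm and grips with 20 to 120 N. Pads are 22 mm wide; open, the fingers measure 114 mm over their backs; the gripper's body (76 mm by 85 mm) begins 54 mm behind the grasp point. The pads swing forward as they close: fully open they stand 13 mm farther back than shut.
Start: joints at [1.109, 0.494, 1.345, -0, 1.302, -0.096], TCP at [0.224, 0.584, 0.2] pointing down, gripper open.
Joint ranges: [-2.91, 2.91], [-0.82, 2.16], [0.22, 2.67], [-1.22, 4.37], [0.12, 2.79], [-3.08, 3.08]. Speed limits (rad/s): [1.89, 1.89, 2.57, 3.01, 3.01, 3.01].

INTERFACE

Orientations are given as a unit quaternion [w, x, y, z].
In Python, from plant import sense, capture, calibration, hand_in, pinch_z gives the robot as it stands.
- The arm moves only by the tool drive_tool, never from a script. Its argument "deltas" is text: rows parted by semicolons, each of 6 numbers parted by spaces: the shift along the world's x, y, z in units of 60 mm (1.0 is 60 mm), then the turn, a rotation vector about the world's x, y, z in units of 10 degrees (1.0 is 10 degrees). A call has 1 to 8 rows; each row shifts and turns the commanded pose from where the row before left it; what a row does not reach is not made up. A row lasts 1/8 s, in which the tool goes at most 62.5 mm and 10.7 degrees, less where a joint would pass 70% of its speed; a pose out of reach is approached as far as the arm can. A call is refused whole if a number of a shift passes 1 or a number of a turn 1, either way. A call with a gripper value outside its range is refused whole. "claw" is the closure in counts, from 0 (fully open) to 255 (shut), set as the call begins (left out, the last holds). The fingers move at their own pace and stop on an object; "newtons" is the grip in N (left out, the last holds). Time passes only in rows, so rows that do not move let the fingers close. It gives the time, the measured TCP pose, the force, the opening and the grip force at its end, in the units of the state.
- sense(): the state, without advancing time (a new reading comes with each control period).
- capture(name): name is "scene" or "top" or "wrist"; returns the picture (480x640x3 uint8, red, green, blue); there is no depth.
- calibration(name): a dict with "K" (3x3 intrinsics, pixels), "distortion" ([k1, k2, p1, p2, k3] as OpenCV has them; the pictures are not rectified), "T" (4x4, takes a point from camera to world coordinates); the wrist camera has in their place "mount" (4x4, takes a point from camera to tool coordinates, whose origin is the TCP and whose axes are the flange's). Camera axes: x right, y up, looking along -z (the intrinsics and any distortion apply to the point x, -y, -z); pixel columns grow to the right and rows downward; lengths in m; the calibration is good to about 2 mm. A picture is of the moment at which its call begins: read the wrist's pose just before it. calibration takes no time and is no camera call.
- hand_in(): hands the job in; it is judged then, once.
The state is a dict: "time": time; "joint_pos": joint angles; "joint_velocities": joint speeds; "effort": joint torques, N m; "position": TCP position; "tool_rot": TCP orientation; "ft_force": force on the tool from outside, world axes, zero at the start; "moment": the same for the moment, N m; "width": opening from 0.0 (shut) to 1.0 (fully open); "gripper_force": force on a finger pad.
Only numpy, scipy, OpenCV 4.12 (cv2) and the standard library are available. Lean on these libraries where they do the work, as an engineer would, in place of code of your own. Each camera call takes 0.05 s, during which the arm holds its last target. There are 200 camera calls.

TASK

Lift the white-gripped retaining bar out of the cradle's two brackets and lay it in the two saddles of the black bar rest while the tubes stay stacked. Then take the stack apart from the top, the green-ended tube first, and lay each tube lengthwise on the tray of its own colour, wholly on the tray floor between the end lips. Leave the flux jar undisturbed and let go of everything.

Things in the scene. Friction and masses are not known exactly. Their poses are not given: they have to be found in the camera images.
- cradle: grey storage cradle fixed to the bench: deck 230 mm long (its x), 150 mm wide (its y), deck top 8 mm above the bench. At x = +100 and -100 mm a post 18 mm thick and 50 mm wide ends in an open-topped bracket: slot 26 mm wide, slot floor 80 mm and cheek tops 105 mm above the bench. Origin: centre of its underside, on the bench; z up.
- bar_mid (a point): centre (half-way up, half-way along) of the loose retaining bar, a dark steel square bar 240 mm long (its x), 16 by 16 mm in section, 0.4 kg, with a white grip 70 mm long in the middle; at the start it lies loose in the cradle's brackets along the cradle's x, its underside 80 mm above the bench and 12 mm above the top tube; it lifts straight up
- bar_rest: black bar rest with white cheeks, fixed to the bench: base 180 mm long (its x) and 64 mm wide (its y); saddles 16 mm thick at x = +70 and -70 mm, open at the top and 34 mm wide between 12 mm thick cheeks; the bar lies on the saddle floors 30 mm above the bench, cheek tops 48 mm above the bench. Origin: centre of its underside, on the bench; z up. The bar lies along its x, its middle over the rest's middle.
- green_tube_mid (a point): centre (half-way up, half-way along) of the loose square steel tube with green painted ends and a bare middle, 140 mm long (its x), 30 by 30 mm in section, about 0.28 kg; at the start it lies crosswise on the two other tubes, at right angles to the retaining bar and under it (its centre 53 mm above the bench)
- red_tube_mid (a point): centre (half-way up, half-way along) of the loose square steel tube with red painted ends and a bare middle, 140 mm long (its x), 30 by 30 mm in section, about 0.28 kg; at the start it lies at the bottom of the stack on the cradle's deck, parallel to the retaining bar and 45 mm to one side of it (its centre 23 mm above the bench); either bottom tube may be on either side
- yellow_tube_mid (a point): centre (half-way up, half-way along) of the loose square steel tube with yellow painted ends and a bare middle, 140 mm long (its x), 30 by 30 mm in section, about 0.28 kg; at the start it lies at the bottom of the stack on the cradle's deck, parallel to the retaining bar and 45 mm to one side of it (its centre 23 mm above the bench); either bottom tube may be on either side
- green_tray: the green painted tray for the green tube, fixed to the bench: flat floor 180 mm long (its x) and 64 mm wide (its y), floor top 6 mm above the bench, open along both long sides, with a lip 6 mm thick and 10 mm high at each end (168 mm clear between the lips). Origin: centre of its underside, on the bench; z up.
- red_tray: the red painted tray for the red tube, fixed to the bench: flat floor 180 mm long (its x) and 64 mm wide (its y), floor top 6 mm above the bench, open along both long sides, with a lip 6 mm thick and 10 mm high at each end (168 mm clear between the lips). Origin: centre of its underside, on the bench; z up.
- yellow_tray: the yellow painted tray for the yellow tube, fixed to the bench: flat floor 180 mm long (its x) and 64 mm wide (its y), floor top 6 mm above the bench, open along both long sides, with a lip 6 mm thick and 10 mm high at each end (168 mm clear between the lips). Origin: centre of its underside, on the bench; z up.
- flux_jar: bystander: small white jar with a blue cap standing loose on the bench beyond the trays, left or right of the cradle (a brass pipe coupling of 44 mm diameter and 40 mm height stands loose on the other side), 54 mm in diameter, 65 mm high; origin at the centre of its underside
Things that resemble listed ones, but are neither listed nor needed, are in the scene too. Leave any brown look-alike of the part that bears red_tube_mid alone. Leave any purple look-alike of the red_tray alone.

How it is judged:
By the outcome, as a careful person would: the job done as asked, in the order asked, and still so for the second after the job is handed in, with the robot touching nothing.
It also fails if it takes over 115 s, if anything falls off the work surface, if the arm or the gripper's body presses on something with over 40 N, if the wrist force passes 120 N, or if a joint passes its speed limit or range.

## Working session

There is one attempt and no reset: what is moved stays moved. The work goes in short steps, Python scripts to look and compute and a tool call to move; the robot and the scene stay as the last step left them, time stands still between calls to the robot, and variables do not carry over. Pictures are saved under pics/ and viewed, at most 14 in all, crops included, and the job is handed in when it is done.

Besides the shell and the picture viewer there is one more tool, called after "Request:" by a JSON object that holds its "op" and its "data", one argument or row to a line. drive_tool: Moves the arm, as the interface text tells. Its arguments: {"type":"object","properties":{"deltas":{"type":"string"},"claw":{"type":"number"},"newtons":{"type":"number"}},"required":["deltas"]}

```bash
mkdir -p pics; ls
python3 - <<'E'
from plant import sense,capture,calibration,pinch_z
import cv2
print(pinch_z); s=sense(); print(s)
for n in("scene","top"):
    cv2.imwrite(f"pics/{n}0.png",capture(n)[:,:,::-1]); c=calibration(n); print(c)
print(calibration("wrist"))
E
```

```text
pics
0.0187
{'time': 0.0, 'joint_pos': array([ 1.10954784e+00,  4.94198918e-01,  1.34611822e+00,  2.53844072e-05,
        1.30249672e+00, -9.55133316e-02]), 'joint_velocities': array([ 0.00010209,  0.00030316,  0.00151757, -0.00055918,  0.00092604,
       -0.00112222]), 'effort': array([ 8.91883678e-05, -8.82160234e+01, -3.83894026e+01,  1.36778567e-04,
        9.69771354e-03, -1.01306418e-04]), 'position': array([0.22334506, 0.5833149 , 0.19989487]), 'tool_rot': array([-1.79557580e-04,  1.81853365e-01,  9.83325470e-01, -5.83731011e-04]), 'ft_force': array([-0.45568213,  0.24503604,  0.69477869]), 'moment': array([ 0.00066183, -0.03236486, -0.00569135]), 'gripper_force': 0.0, 'width': 0.9997974935482592}
{'K': array([[549.05247149,   0.        , 324.85187419],
       [  0.        , 549.05247149, 251.48434348],
       [  0.        ,   0.        ,   1.        ]]), 'distortion': array([-0.02958677,  0.        ,  0.        ,  0.        ,  0.        ]), 'T': array([[ 0.40568636, -0.76679653,  0.49743508,  1.2456144 ],
       [ 0.91400218,  0.34290737, -0.21682837, -0.23586516],
       [-0
[... 599 characters left out ...]
  1.07725625e+00],
       [ 0.00000000e+00,  0.00000000e+00,  0.00000000e+00,
         1.00000000e+00]])}
{'K': array([[361.14742212,   0.        , 318.78209078],
       [  0.        , 361.14742212, 236.67341644],
       [  0.        ,   0.        ,   1.        ]]), 'distortion': array([0.02082901, 0.        , 0.        , 0.        , 0.        ]), 'mount': array([[-9.77463615e-04,  9.49192062e-01,  3.14695845e-01,
         8.18218380e-02],
       [ 9.99999522e-01,  9.25251608e-04,  3.15293858e-04,
        -1.33642705e-04],
       [ 8.10159048e-06,  3.14696003e-01, -9.49192512e-01,
        -1.73082353e-01],
       [ 0.00000000e+00,  0.00000000e+00,  0.00000000e+00,
         1.00000000e+00]])}
```

View pics/scene0.png

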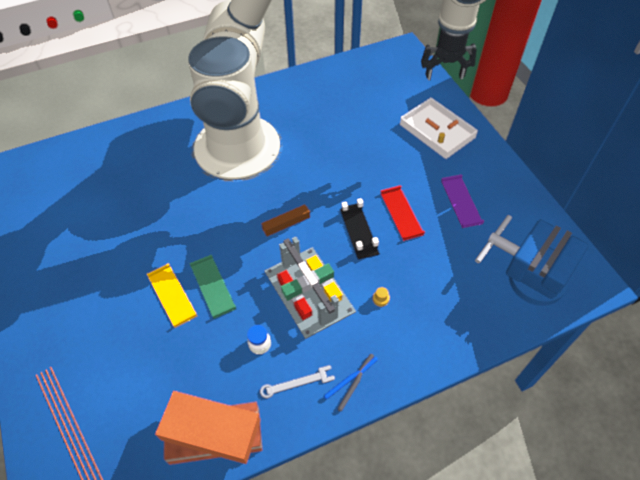

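View pics/top0.png

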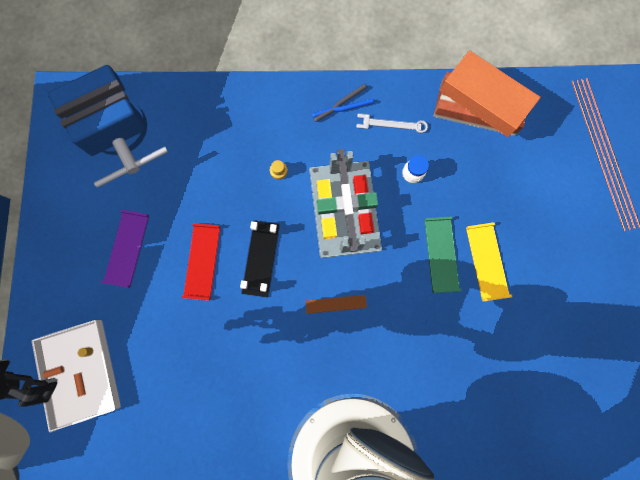

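Scene: the cradle is centred near top-image (347,208), with the red tube on the right, yellow on the left and green crosswise. The black rest is at (260,258), the red tray at (202,261), the green tray at (442,255) and the yellow tray at (488,262). The jar is at (416,169) and the coupling at (279,170). The purple tray and the brown tube are the decoys. Next I'll segment by colour and project onto known heights.

```bash
cat > h.py <<'E'
import numpy as np, cv2
from plant import sense,capture,calibration
def ray(name,uv,z,T=None):
    c=calibration(name); T=c["T"] if T is None else T
    p=cv2.undistortPoints(np.float64(uv).reshape(-1,1,2),c["K"],c["distortion"])[:,0]
    d=np.c_[p[:,0],-p[:,1],-np.ones(len(p))]@T[:3,:3].T
    o=T[:3,3]; return (o+d*((z-o[2])/d[:,2])[:,None])[:,:2]
def mask(hsv,h0,h1,s=90,v=30,s1=256,v1=256):
    H,S,V=cv2.split(hsv); return ((H>=h0)&(H<=h1)&(S>=s)&(V>=v)&(S<s1)&(V<v1)).astype(np.uint8)
def box(m,roi):
    x0,y0,x1,y1=roi; z=np.zeros_like(m); z[y0:y1,x0:x1]=m[y0:y1,x0:x1]
    return z
def comps(m,amin=15):
    n,l,st,c=cv2.connectedComponentsWithStats(m)
    return [(np.argwhere(l==i)[:,::-1],st[i,4],c[i]) for i in range(1,n) if st[i,4]>=amin]
def rect(name,uv,z,T=None):
    r=cv2.minAreaRect(np.float32(ray(name,uv,z,T)*1000)); (cx,cy),(w,h),a=r
    if w<h: w,h,a=h,w,a+90
    return np.round([cx,cy,w,h,(a+90)%180-90],1)
E
python3 - <<'E'
from h import *
for name,R in (("top",dict(rt=(180,215,222,302),gt=(420,212,464,298),yt=(462,218,515,305),rest=(236,215,285,300),stk=(305,155,385,260))),
          ("scene",dict(rt=(375,180,430,245),gt=(188,250,240,325),yt=(140,258,200,332),rest=(335,195,385,262),stk=(260,235,360,340)))):
    im=cv2.imread(f"pics/{name}0.png"); h=cv2.cvtColor(im,cv2.COLOR_BGR2HSV)
    red=mask(h,0,6,150)|mask(h,174,180,150); yel=mask(h,20,33,120); gre=mask(h,55,90,80)
    print(name)
    for k,m in(("rt",red),("gt",gre),("yt",yel)):
        c=max(comps(box(m,R[k])),key=lambda t:t[1]); print(k,c[1],rect(name,c[0],.006))
    for k,m,z in(("rest",mask(h,0,180,0,150,60),.048),("stk",red,.038),("stk",yel,.038),("stk",gre,.068),("stk",mask(h,0,180,0,190,50),.096)):
        for c in comps(box(m,R[k]),12): print(k,z,c[1],np.round(c[2],1),np.round(ray(name,c[2],z)*1000,1),rect(name,c[0],z))
E
```

```text
top
rt 1997 [453.  353.8 181.1  65.7  -6.1]
gt 1989 [ 463.4 -224.6  180.9   65.6    3. ]
yt 2077 [ 445.5 -333.   180.9   69.6    8. ]
rest 0.048 47 [253.3 225.3] [[529.2 224.4]] [528.8 225.1  16.8  14.1  -0.6]
rest 0.048 46 [272.5 227.7] [[523.1 179.3]] [522.8 179.5  18.4  13.9 -10.7]
rest 0.048 48 [243.2 284.4] [[391.3 245.2]] [391.1 245.6  15.9  13.8  -0.7]
rest 0.048 48 [262.9 286.8] [[385.3 200.2]] [385.2 200.1  17.   13.9 -14.5]
stk 0.038 223 [360.1 183.8] [[631.  -30.3]] [631.4 -30.1  43.7  31.1   5.9]
stk 0.038 262 [365.7 223.1] [[533.9 -40.7]] [533.9 -40.6  48.1  31.3   6. ]
stk 0.038 232 [323.8 188.3] [[620.7  57.5]] [620.9  57.5  44.6  31.3   6.8]
stk 0.038 271 [328.8 227.8] [[523.5  46.8]] [523.6  46.7  49.7  31.4   6.2]
stk 0.068 273 [367.5 200.6] [[581.  -43.2]] [581.7 -43.   43.7  36.5 -84.1]
stk 0.068 276 [326.4 205.4] [[570.5  52.6]] [570.9  52.6  43.8  35.7 -84.1]
stk 0.096 306 [320.9 176.3] [[631.8  65. ]] [624.1  55.8  66.4  62.7   6.3]
stk 0.096 353 [345.  199.4] [[576.7  11. ]] [577.8  13.7  70.7  36.9   3. ]
stk 0.096 38 [363.3 210.9] [[549.5 -29.4]] [549.6 -28.
[... 1219 characters left out ...]
 0.096 31 [307.7 255.8] [[535.   25.9]] [536.6  27.9  33.8  16.   72.1]
stk 0.096 246 [308.3 273.8] [[584.7   6.2]] [5.806e+02 8.100e+00 7.220e+01 3.310e+01 4.000e-01]
stk 0.096 36 [328.6 281.6] [[626.4  43.5]] [626.9  44.4  32.8  14.1  76.7]
stk 0.096 173 [343.5 307.5] [[706.9  47.2]] [707.7  51.1  78.1  32.8 -37.3]
stk 0.096 18 [299.2 296.9] [[636.4 -39.8]] [636.3 -39.9  18.8   4.9 -84.2]
stk 0.096 13 [334.6 297.8] [[673.8  38.5]] [673.7  38.6  12.1   6.3   6.1]
stk 0.096 18 [310.1 303.6] [[664.2 -22.6]] [666.1 -23.4  31.1   5.9   3.6]
stk 0.096 14 [314.6 314.6] [[696.  -24.4]] [695.4 -24.2  18.4   5.2 -33.7]
stk 0.096 16 [267.8 337.1] [[ 704.8 -147.9]] [ 703.3 -147.8   12.7    7.   -24. ]
```

Request:
{"op": "drive_tool", "data": {
  "deltas": "0.42 -0.68 0 0 0 0.34;0.42 -0.68 0 0 0 0.34;0.42 -0.68 0 0 0 0.34;0.42 -0.68 0 0 0 0.34;0.42 -0.68 0 0 0 0.34;0.42 -0.68 0 0 0 0.34;0.42 -0.68 0 0 0 0.34;0.42 -0.68 0 0 0 0.33",
  "claw": 0
}}

```text
time: 1.1
position: [0.4257, 0.2558, 0.2004]
tool_rot: [-0.0, -0.055, 0.999, -0.0]
ft_force: [1.4, -0.1, -0.2]
width: 0.997
gripper_force: 0.0
```

Request:
{"op": "drive_tool", "data": {
  "deltas": "0.42 -0.69 0 0 0 0;0.42 -0.69 0 0 0 0;0.42 -0.69 0 0 0 0;0.42 -0.69 0 0 0 0;0.42 -0.69 0 0 0 0;0.42 -0.69 0 0 0 0;0 0 0 0 0 0;0 0 0 0 0 0"
}}

```text
time: 2.1
position: [0.5759, 0.009, 0.2001]
tool_rot: [-0.001, -0.053, 0.999, 0.0]
ft_force: [-0.7, -0.0, 0.3]
width: 0.996
gripper_force: 0.0
```

```bash
cat >> h.py <<'E'
from scipy.spatial.transform import Rotation as Ro
def look(fn):
    s=sense(); q=s["tool_rot"]; T=np.eye(4); T[:3,:3]=Ro.from_quat(np.r_[q[1:],q[0]]).as_matrix(); T[:3,3]=s["position"]
    im=capture("wrist")[:,:,::-1].copy(); cv2.imwrite(f"pics/{fn}.png",im)
    Tw=T@calibration("wrist")["mount"]; np.save(f"pics/{fn}.npy",Tw)
    print(s["time"],np.round(s["position"]*1000,1),"closing",np.round(np.degrees(np.arctan2(T[1,1],T[0,1])),2),np.round(s["ft_force"],1),s["width"])
    return im,Tw
E
python3 -c "
from h import *
im,T=look('w1')
h=cv2.cvtColor(im,cv2.COLOR_BGR2HSV)
red=mask(h,0,6,150)|mask(h,174,180,150); yel=mask(h,20,33,120); gre=mask(h,55,90,80)
for n,m,z in(('r',red,.038),('y',yel,.038),('g',gre,.068),('w',mask(h,0,180,0,170,50),.096)):
    for c in comps(m,150): print(n,c[1],np.round(c[2]),np.round(ray('wrist',c[2],z,T)*1000,1),rect('wrist',c[0],z,T))
"
```

```text
2.1 [575.9   9.  200.1] closing 96.12 [-0.7 -0.   0.3] 0.9957674420267837
r 1682 [268. 158.] [[534.6 -41.7]] [535.6 -41.6  43.8  31.2   6.2]
r 631 [632. 178.] [[518.4 291.1]] [515.7 286.4  48.8  19.1  21.6]
r 1261 [272. 256.] [[629.4 -31.5]] [629.8 -31.4  43.7  31.1   6.1]
y 529 [ 5. 98.] [[ 509.2 -266.8]] [ 504.4 -263.7   46.4   13.    -9.8]
y 1770 [364. 157.] [[524.4  45.3]] [525.1  45.3  44.7  31.6   6.2]
y 1326 [361. 254.] [[618.7  55.5]] [619.5  55.6  43.6  31.6   6.1]
y 1048 [454. 302.] [[661.3 159.7]] [661.4 162.   55.8  31.7  65.2]
g 11066 [79. 75.] [[ 484.2 -185.1]] [ 488.1 -187.7  109.1   60.6    2.8]
g 1934 [258. 214.] [[580.1 -43.5]] [580.6 -42.9  45.2  35.1 -84. ]
g 1886 [367. 214.] [[569.8  51.1]] [570.2  51.   44.4  34.2 -84. ]
w 743 [274.  90.] [[480. -33.]] [482.4 -39.3  41.9  16.5 -83.9]
w 3714 [363. 122.] [[494.7  33. ]] [507.5  31.   81.4  48.4   6.3]
w 7927 [308. 216.] [[5.694e+02 2.000e-01]] [567.8   5.3 153.4 112.3   6.3]
w 295 [514. 172.] [[518.8 151.9]] [518.9 151.9  14.5  11.6  -9.2]
w 279 [561. 185.] [[524.6 190.6]] [524.7 190.5  14.2  11.3  -9.1]
w 1461 [153. 263.] [[ 623.  -123.4]] [ 625.2 -125.1   43.5   40.5   45.5]
w 201 [293. 340.] [[685.   -2.3]] [685.2  -2.3  15.7  10.8   5.1]
w 191 [336. 340.] [[681.1  36.3]] [681.2  36.4  15.6   9.9   6.6]
w 366 [132. 356.] [[ 715.4 -145.1]] [ 715.3 -145.6   26.6   19.1  -58. ]
w 920 [239. 376.] [[728.4 -48.2]] [727.9 -51.   56.2  29.6  82.3]
w 882 [115. 469.] [[ 852.1 -167.9]] [ 850.4 -170.8   46.2   31.7  -85.1]
```

View pics/w1.png

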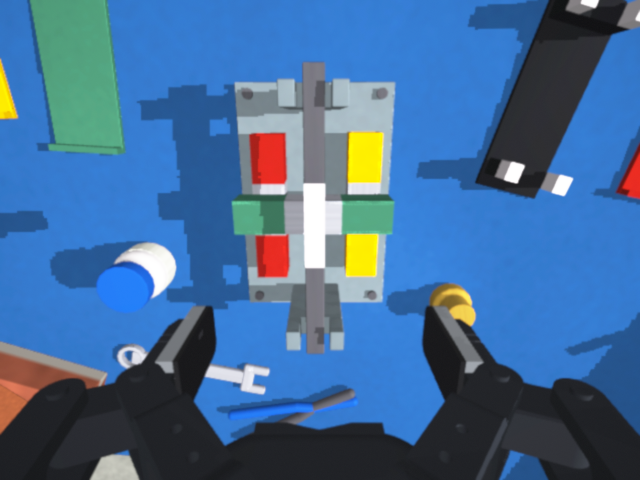

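The wrist image shows the bar along columns 303–325 with its white grip over rows 183–268, the tubes symmetric beside it, and the jar and coupling clear of it.

```bash
python3 -c "
from h import *
im=cv2.imread('pics/w1.png');T=np.load('pics/w1.npy')
g=cv2.cvtColor(im,cv2.COLOR_BGR2GRAY).astype(int)
for r in(190,225,260): print(r,g[r,296:334])
print(g[176:190,314],g[260:275,314])
for uv in((304,183),(325.5,183),(303,268),(325.5,268),(314,225),(302.5,63),(325,63),(306,352),(325,352)): print(uv,np.round(ray('wrist',[uv],.096,T)*1000,1))
"
```

```text
190 [176 176 177 177 177 177 185 227 252 254 255 255 255 255 255 255 255 255
 255 255 255 255 255 255 255 255 255 254 247 193 141 130 130 131 131 132
 132 132]
225 [164 164 164 164 164 164 166 199 248 254 255 255 255 255 255 255 255 255
 255 255 255 255 255 255 255 255 255 254 251 240 233 231 231 232 232 232
 232 232]
260 [187 187 186 186 185 185 185 191 228 252 254 255 255 255 255 255 255 255
 255 255 255 255 255 255 255 255 255 254 240 174 135 130 130 130 130 130
 130 130]
[120 119 120 120 120 120 134 207 252 255 255 255 255 255] [255 255 255 255 255 255 254 241 174 129 122 121 122 122 122]
(304, 183) [[543.7  -5.6]]
(325.5, 183) [[542.   10.9]]
(303, 268) [[6.145e+02 2.000e-01]]
(325.5, 268) [[612.5  18.8]]
(314, 225) [[576.4   5.5]]
(302.5, 63) [[460.6 -14.3]]
(325, 63) [[459.    1.2]]
(306, 352) [[695.9  10.4]]
(325, 352) [[694.1  27.5]]
```

Request:
{"op": "drive_tool", "data": {
  "deltas": "0.03 -0.045 -0.6 0 0 0;0 0 -0.6 0 0 0;0 0 -0.5 0 0 0;0 0 -0.35 0 0 0;0 0 0 0 0 0;0 0 0 0 0 0"
}}

```text
time: 2.9
position: [0.5784, 0.0067, 0.0784]
tool_rot: [0.0, -0.054, 0.999, -0.0]
ft_force: [0.1, -0.4, 0.2]
width: 0.998
gripper_force: 0.0
```

Request:
{"op": "drive_tool", "data": {
  "deltas": "0 0 0 0 0 0;0 0 0 0 0 0;0 0 0 0 0 0;0 0 0 0 0 0;0 0 0 0 0 0;0 0 0 0 0 0",
  "claw": 255,
  "newtons": 50
}}

```text
time: 3.65
position: [0.5782, 0.0062, 0.0775]
tool_rot: [-0.0, -0.054, 0.999, 0.0]
ft_force: [0.4, -0.1, -0.1]
width: 0.001
gripper_force: 0.0
```

```bash
python3 -c "
from h import *
im,T=look('w2')
t=cv2.resize(capture('top')[150:270,280:420,::-1],None,fx=4.5,fy=4.5); cv2.imwrite('pics/w2t.png',np.hstack([im[:480:1], cv2.resize(t,(640,480))])[:, ::2][::1])
"
```

```text
3.65 [578.2   6.2  77.5] closing 96.14 [ 0.4 -0.1 -0.1] 0.0007676385440068577
```

View pics/w2.png

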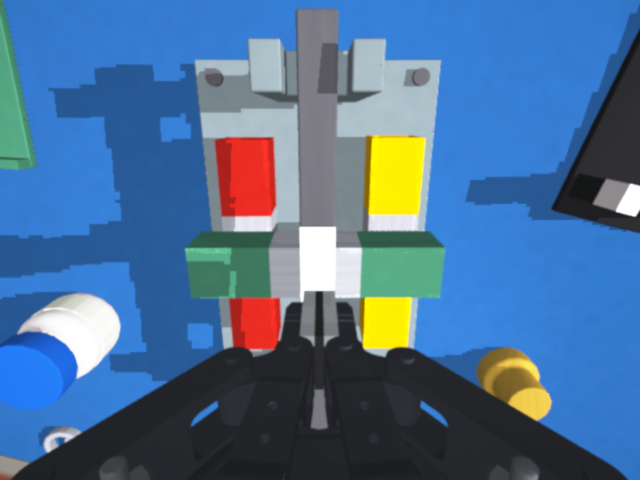

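The fingers show at about (320,300–480) over the bar and the width reads shut. I need a closer side view.

```bash
python3 -c "
from h import *
im=cv2.imread('pics/w2.png')
a=cv2.resize(im[215:435,250:390],None,fx=2.7,fy=2.7)
s=capture('scene')[225:345,250:370,::-1]; b=cv2.resize(s,None,fx=3.3,fy=4.95,interpolation=cv2.INTER_CUBIC)
H=max(len(a),len(b)); p=lambda x:cv2.copyMakeBorder(x,0,H-len(x),0,0,0)
cv2.imwrite('pics/z2.png',np.hstack([p(a),p(b)]))
"
```

```text
(no output)
```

View pics/z2.png

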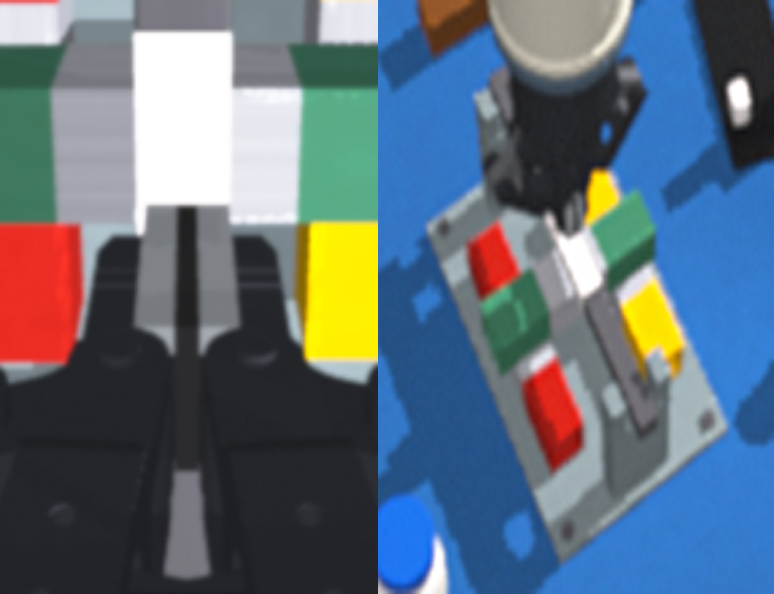

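```bash
python3 -c "
from h import *
def proj(n,P,T=None):
    c=calibration(n);T=c['T'] if T is None else T
    p=(np.c_[P,np.ones(len(P))]@np.linalg.inv(T).T)[:,:3]*[1,-1,-1]
    return np.round(cv2.projectPoints(p,np.zeros(3),np.zeros(3),c['K'],c['distortion'])[0][:,0],1)
T=np.load('pics/w2.npy')
zs=[.0775,.096,.105,.115]
for dx in(-.011,0,.011):
  P=[[.578+dx,.0063,z] for z in zs]; print(dx,proj('scene',P).tolist(),proj('wrist',P,T).tolist())
"
```

```text
-0.011 [[305.8, 272.0], [305.6, 268.2], [305.4, 266.4], [305.3, 264.3]] [[320.9, 261.2], [321.2, 276.2], [321.3, 284.7], [321.5, 295.2]]
0 [[307.5, 275.4], [307.3, 271.6], [307.1, 269.8], [307.0, 267.7]] [[318.7, 280.5], [318.7, 297.2], [318.7, 306.6], [318.7, 318.3]]
0.011 [[309.2, 278.8], [309.0, 275.1], [308.9, 273.3], [308.7, 271.2]] [[316.5, 299.1], [316.3, 317.4], [316.2, 327.6], [316.0, 340.4]]
```

The fingers closed in the air above the bar. Both cameras put the tips about 25–30 mm higher than the reported TCP. I'll open, go 20 mm lower and close again, watching the force.

Request:
{"op": "drive_tool", "data": {
  "deltas": "0 0 0 0 0 0;0 0 0 0 0 0;0 0 0 0 0 0;0 0 0 0 0 0;0 0 -0.15 0 0 0;0 0 -0.15 0 0 0;0 0 0 0 0 0;0 0 0 0 0 0",
  "claw": 0
}}

```text
time: 4.8
position: [0.5781, 0.0062, 0.0594]
tool_rot: [-0.0, -0.054, 0.999, 0.0]
ft_force: [-0.0, -0.4, -0.0]
width: 1.003
gripper_force: 0.0
```

Request:
{"op": "drive_tool", "data": {
  "deltas": "0 0 0 0 0 0;0 0 0 0 0 0;0 0 0 0 0 0;0 0 0 0 0 0;0 0 0 0 0 0;0 0 0 0 0 0",
  "claw": 255,
  "newtons": 50
}}

```text
time: 5.55
position: [0.5782, 0.0062, 0.0598]
tool_rot: [0.0, -0.054, 0.999, 0.0]
ft_force: [-1.5, 0.6, 5.5]
width: 0.17
gripper_force: 48.9
```

```bash
python3 -c "
from h import *
im,T=look('w3')
a=cv2.resize(im[215:435,250:390],None,fx=2.7,fy=2.7)
s=capture('scene')[225:345,250:370,::-1]; b=cv2.resize(s,None,fx=3.3,fy=4.95,interpolation=cv2.INTER_CUBIC)
H=max(len(a),len(b)); p=lambda x:cv2.copyMakeBorder(x,0,H-len(x),0,0,0)
cv2.imwrite('pics/z3.png',np.hstack([p(a),p(b)]))
"
```

```text
5.55 [578.2   6.2  59.8] closing 96.14 [-1.5  0.6  5.5] 0.17031821382935525
```

View pics/z3.png

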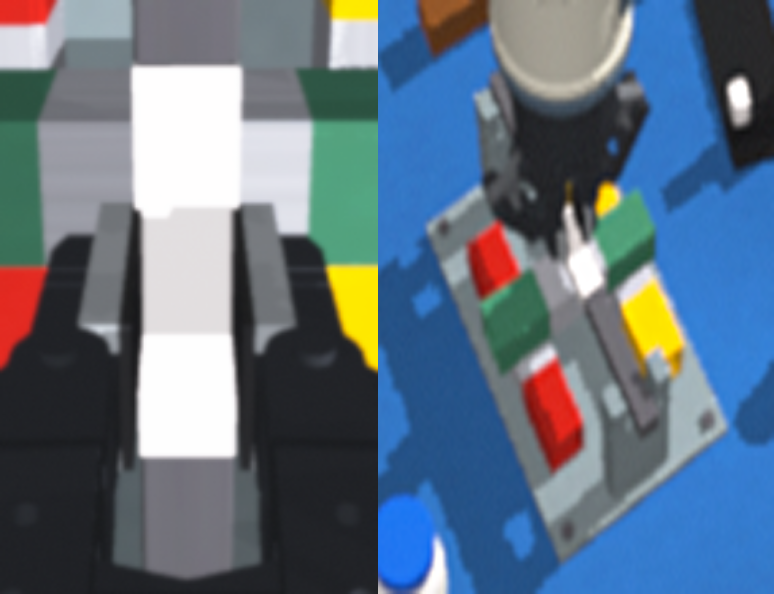

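The bar is gripped (48.9 N), but the tip edge at row 291 implies a shallow bite. I'll open, go about 9 mm deeper and regrip.

Request:
{"op": "drive_tool", "data": {
  "deltas": "0 0 0 0 0 0;0 0 0 0 0 0;0 0 0 0 0 0;0 0 -0.08 0 0 0;0 0 -0.08 0 0 0;0 0 0 0 0 0;0 0 0 0 0 0",
  "claw": 0
}}

```text
time: 6.52
position: [0.5781, 0.0061, 0.0498]
tool_rot: [-0.0, -0.054, 0.999, -0.0]
ft_force: [-0.1, -0.9, 0.6]
width: 0.998
gripper_force: 0.0
```

Request:
{"op": "drive_tool", "data": {
  "deltas": "0 0 0 0 0 0;0 0 0 0 0 0;0 0 0 0 0 0;0 0 0 0 0 0;0 0 0 0 0 0;0 0 0 0 0 0",
  "claw": 255,
  "newtons": 60
}}

```text
time: 7.28
position: [0.5782, 0.0062, 0.0501]
tool_rot: [0.0, -0.054, 0.999, -0.0]
ft_force: [-1.4, 0.2, 5.1]
width: 0.168
gripper_force: 59.3
```

```bash
python3 -c "
from h import *
im,T=look('w4')
a=cv2.resize(im[215:435,250:390],None,fx=2.7,fy=2.7)
s=capture('scene')[225:345,250:370,::-1]; b=cv2.resize(s,None,fx=3.3,fy=4.95,interpolation=cv2.INTER_CUBIC)
H=max(len(a),len(b)); p=lambda x:cv2.copyMakeBorder(x,0,H-len(x),0,0,0)
cv2.imwrite('pics/z4.png',np.hstack([p(a),p(b)]))
"
```

```text
7.275 [578.2   6.2  50.1] closing 96.14 [-1.4  0.2  5.1] 0.16824815126389944
```

View pics/z4.png

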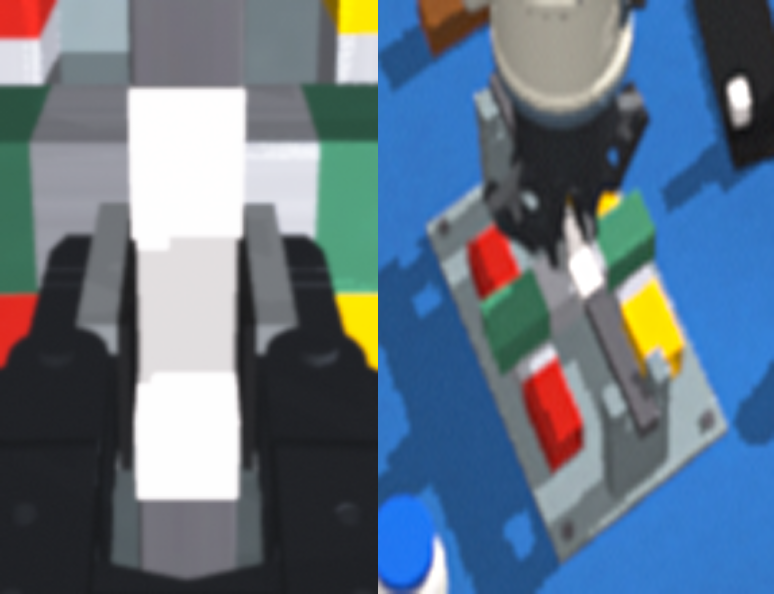

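Request:
{"op": "drive_tool", "data": {
  "deltas": "0 0 0.2 0 0 0;0 0 0.4 0 0 0;0 0 0.5 0 0 0;0 0 0.4 0 0 0;0 0 0 0 0 0;0 0 0 0 0 0"
}}

```text
time: 8.12
position: [0.5776, 0.0062, 0.1391]
tool_rot: [-0.001, -0.054, 0.999, 0.0]
ft_force: [-0.5, 0.1, -3.8]
width: 0.168
gripper_force: 59.0
```

```bash
python3 -c "
from h import *
im=cv2.imread('pics/w1.png');T=np.load('pics/w1.npy')
h=cv2.cvtColor(im,cv2.COLOR_BGR2HSV)
for c in comps(box(mask(h,0,180,0,150,60),(480,150,640,210)),60)+comps(box(mask(h,0,180,0,150,60),(560,0,640,40)),60): print(c[1],np.round(c[2]),np.round(ray('wrist',c[2],.048,T)*1000,1),rect('wrist',c[0],.048,T))
look('w5')
"
```

```text
310 [514. 172.] [[522.9 178.1]] [523.1 178.   17.1  14.3  -7.8]
292 [561. 185.] [[529.7 223.3]] [529.8 223.   16.8  14.4  -7.8]
119 [589.   3.] [[391.3 199.1]] [391.8 198.4  13.6   4.6 -84.9]
8.125 [577.6   6.2 139.1] closing 96.14 [-0.5  0.1 -3.8] 0.16815673725701935
```

Request:
{"op": "drive_tool", "data": {
  "deltas": "-0.33 0.57 0 0 0 -0.24;-0.33 0.57 0 0 0 -0.25;-0.33 0.57 0 0 0 -0.24;-0.33 0.57 0 0 0 -0.25;-0.33 0.58 0 0 0 -0.24;-0.33 0.58 0 0 0 -0.25;0 0 0 0 0 0;0 0 0 0 0 0"
}}

```text
time: 9.18
position: [0.4592, 0.2123, 0.1393]
tool_rot: [-0.0, 0.074, 0.997, -0.0]
ft_force: [0.9, -0.1, -3.4]
width: 0.166
gripper_force: 59.3
```

```bash
python3 -c "
from h import *
im,T=look('w6')
"
```

```text
9.175 [459.2 212.3 139.3] closing 81.49 [ 0.9 -0.1 -3.4] 0.16611386513093718
```

View pics/w6.png

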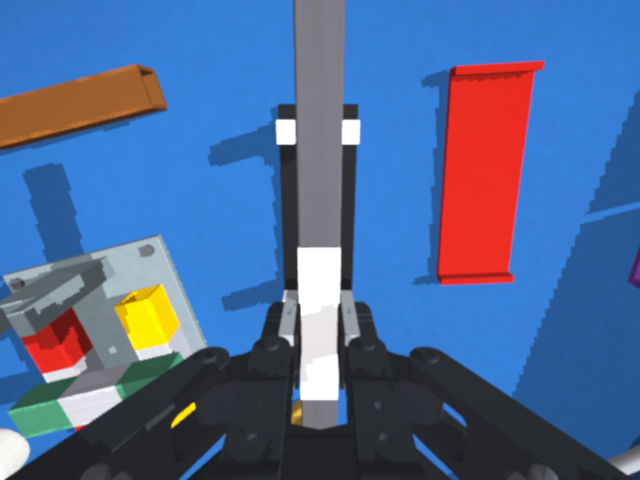

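The bar is level, and its far end lies centred between the rest's cheeks at (286,132) and (351,132). The stack is intact, so I'll lower the bar.

Request:
{"op": "drive_tool", "data": {
  "deltas": "0 0 -0.6 0 0 0;0 0 -0.6 0 0 0;0 0 -0.5 0 0 0;0 0 -0.35 0 0 0;0 0 -0.15 0 0 0;0 0 0 0 0 0;0 0 0 0 0 0"
}}

```text
time: 10.1
position: [0.46, 0.2125, 0.0086]
tool_rot: [0.001, 0.075, 0.997, 0.0]
ft_force: [-0.4, -0.5, -4.2]
width: 0.171
gripper_force: 59.3
```

Request:
{"op": "drive_tool", "data": {
  "deltas": "0 0 -0.08 0 0 0;0 0 -0.05 0 0 0;0 0 -0.02 0 0 0;0 0 0 0 0 0;0 0 0 0 0 0"
}}

```text
time: 10.72
position: [0.4595, 0.2126, 0.0]
tool_rot: [0.001, 0.075, 0.997, 0.0]
ft_force: [-5.9, -2.4, 27.8]
width: 0.169
gripper_force: 63.5
```

Request:
{"op": "drive_tool", "data": {
  "deltas": "0 0 0.015 0 0 0;0 0 0 0 0 0"
}}

```text
time: 10.98
position: [0.4595, 0.2126, 0.0001]
tool_rot: [0.0, 0.075, 0.997, 0.0]
ft_force: [-1.2, -0.6, 10.2]
width: 0.17
gripper_force: 61.2
```

Request:
{"op": "drive_tool", "data": {
  "deltas": "0 0 0 0 0 0;0 0 0 0 0 0;0 0 0 0 0 0;0 0 0 0 0 0;0 0 0.4 0 0 0;0 0 0.6 0 0 0;0 0 0.8 0 0 0;0 0 0.6 0 0 0",
  "claw": 0
}}

```text
time: 11.98
position: [0.4595, 0.2126, 0.1456]
tool_rot: [0.0, 0.075, 0.997, 0.0]
ft_force: [0.3, 0.3, 0.2]
width: 0.999
gripper_force: 0.0
```

```bash
python3 -c "
from h import *
im,T=look('w7')
print(np.round(ray('wrist',[[0,0]],.096,T)))
"
```

```text
11.975 [459.5 212.6 145.6] closing 81.44 [0.3 0.3 0.2] 0.9994086544080001
[[0. 0.]]
```

View pics/w7.png

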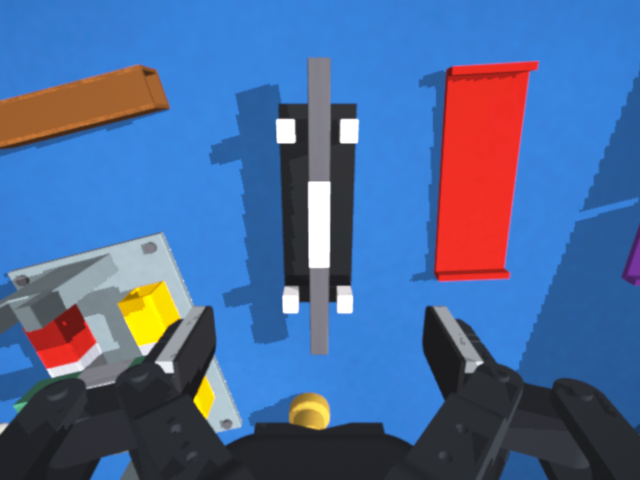

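The bar lies in both saddles with its grip centred at (319,224) over the rest. Next, the green tube.

Request:
{"op": "drive_tool", "data": {
  "deltas": "0.245 -0.43 0.07 0 0 -0.94;0.245 -0.43 0.07 0 0 -0.94;0.245 -0.43 0.07 0 0 -0.94;0.245 -0.43 0.07 0 0 -0.95;0.245 -0.43 0.07 0 0 -0.95;0.245 -0.43 0.07 0 0 -0.94;0.245 -0.43 0.07 0 0 -0.94;0.245 -0.44 0.07 0 0 -0.94"
}}

```text
time: 13.02
position: [0.5772, 0.0047, 0.1772]
tool_rot: [-0.0, 0.671, 0.742, -0.0]
ft_force: [0.4, -0.2, -0.1]
width: 1.001
gripper_force: 0.0
```

Request:
{"op": "drive_tool", "data": {
  "deltas": "0 0 0 0 0 0;0 0 0 0 0 0"
}}

```text
time: 13.28
position: [0.5764, 0.0059, 0.177]
tool_rot: [-0.0, 0.668, 0.744, -0.0]
ft_force: [-0.8, 1.3, -0.6]
width: 0.995
gripper_force: 0.0
```

```bash
python3 -c "
from h import *
im,T=look('w8')
h=cv2.cvtColor(im,cv2.COLOR_BGR2HSV)
red=mask(h,0,6,150)|mask(h,174,180,150); yel=mask(h,20,33,120); gre=mask(h,55,90,80,100)
for n,m,z in(('r',red,.038),('y',yel,.038),('g',gre,.068)):
    for c in comps(m,300): print(n,c[1],np.round(c[2]),np.round(ray('wrist',c[2],z,T)*1000,1),rect('wrist',c[0],z,T))
"
```

```text
13.275 [576.4   5.9 177. ] closing 6.15 [-0.8  1.3 -0.6] 0.9954896565215177
r 1813 [271. 254.] [[535.8 -37.8]] [535.9 -38.1  44.4  37.6   6.1]
r 1821 [373. 254.] [[629.5 -27.8]] [629.3 -28.1  45.2  37.6   6.2]
y 2764 [465.  25.] [[669.9 162.9]] [670.7 161.   45.6  36.4   5.5]
y 2029 [265. 160.] [[525.3  47.3]] [525.5  46.8  45.4  31.7   6.2]
y 1993 [377. 159.] [[619.7  57.6]] [619.6  57.3  45.2  30.9   6. ]
y 732 [121. 466.] [[ 383.8 -312.3]] [ 382.9 -311.3   42.1   32.2  -78. ]
g 2279 [322. 164.] [[572.9  52.9]] [572.9  52.3  44.8  30.  -83.9]
g 1669 [322. 277.] [[583.2 -42.6]] [583.3 -43.2  44.   29.6 -83.9]
g 3638 [239. 388.] [[ 517.3 -165.6]] [ 514.1 -168.8   79.4   62.6    2. ]
```

View pics/w8.png

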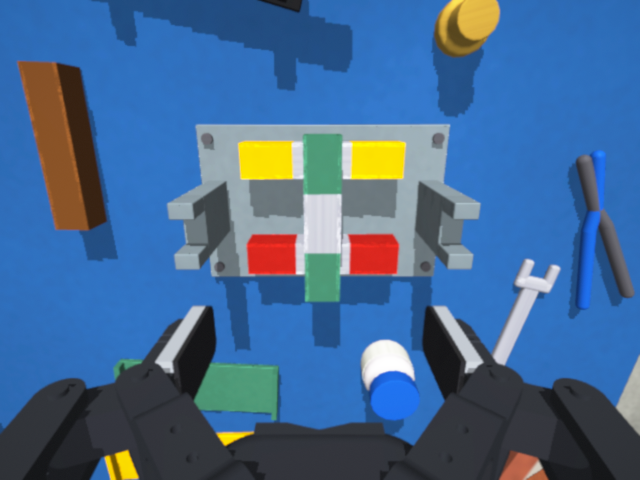

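Request:
{"op": "drive_tool", "data": {
  "deltas": "0.03 -0.02 -0.6 0 0 0;0 0 -0.6 0 0 0;0 0 -0.6 0 0 0;0 0 -0.5 0 0 0;0 0 -0.25 0 0 0;0 0 -0.1 0 0 0;0 0 0 0 0 0;0 0 0 0 0 0"
}}

```text
time: 14.32
position: [0.5794, 0.0044, 0.0193]
tool_rot: [0.001, 0.669, 0.743, 0.0]
ft_force: [-0.0, -0.5, -0.1]
width: 0.997
gripper_force: 0.0
```

Request:
{"op": "drive_tool", "data": {
  "deltas": "0 0 0 0 0 0;0 0 0 0 0 0;0 0 0 0 0 0;0 0 0 0 0 0;0 0 0 0 0 0",
  "claw": 255,
  "newtons": 60
}}

```text
time: 14.95
position: [0.5788, 0.0043, 0.0188]
tool_rot: [0.0, 0.669, 0.743, 0.0]
ft_force: [-2.2, -0.5, 8.2]
width: 0.336
gripper_force: 60.1
```

Request:
{"op": "drive_tool", "data": {
  "deltas": "0 0 0.1 0 0 0;0 0 0.2 0 0 0;0 0 0.4 0 0 0;0 0 0.4 0 0 0;0 0 0.4 0 0 0;0 0 0 0 0 0"
}}

```text
time: 15.7
position: [0.5799, 0.0043, 0.1104]
tool_rot: [0.001, 0.669, 0.743, 0.001]
ft_force: [-0.2, -0.1, -2.6]
width: 0.334
gripper_force: 59.6
```

Request:
{"op": "drive_tool", "data": {
  "deltas": "-0.2 -0.4 0.1 0 0 0.9;-0.2 -0.4 0 0 0 0.9;-0.2 -0.4 0 0 0 0.9;-0.2 -0.4 0 0 0 0.9;-0.2 -0.4 0 0 0 0.9;-0.2 -0.4 0 0 0 0.9;-0.2 -0.4 0 0 0 0.9;-0.2 -0.4 0 0 0 0.9"
}}

```text
time: 16.7
position: [0.4819, -0.1882, 0.1137]
tool_rot: [-0.001, 0.102, 0.995, 0.0]
ft_force: [0.1, -0.9, -2.3]
width: 0.337
gripper_force: 59.6
```

Request:
{"op": "drive_tool", "data": {
  "deltas": "-0.16 -0.3 0 0 0 0.75;-0.16 -0.3 0 0 0 0.74;0 0 0 0 0 0;0 0 0 0 0 0"
}}

```text
time: 17.2
position: [0.4635, -0.2232, 0.114]
tool_rot: [-0.0, -0.024, 1.0, 0.0]
ft_force: [-1.0, -0.1, -2.5]
width: 0.336
gripper_force: 59.6
```

```bash
python3 -c "
from h import *
im,T=look('w9')
h=cv2.cvtColor(im,cv2.COLOR_BGR2HSV)
for n,m in(('y',mask(h,20,33,120,60)),('g',mask(h,55,90,80,60))):
    for c in comps(m,800): print(n,c[1],np.round(c[2]),rect('wrist',c[0],.006,T))
"
```

```text
17.2 [ 463.5 -223.2  114. ] closing 92.8 [-1.  -0.1 -2.5] 0.33558266705645795
y 19906 [178. 178.] [ 445.3 -334.5  186.2   70.5    8.2]
y 970 [624. 329.] [547.8  52.1  55.3  22.9  57.4]
y 2128 [615. 417.] [639.9  68.7  87.2  45.4  17.3]
g 14601 [317. 186.] [ 439.9 -224.6  137.4   68.5    3.5]
g 2855 [319. 406.] [ 648.8 -213.9   67.5   52.1  -88.3]
```

View pics/w9.png

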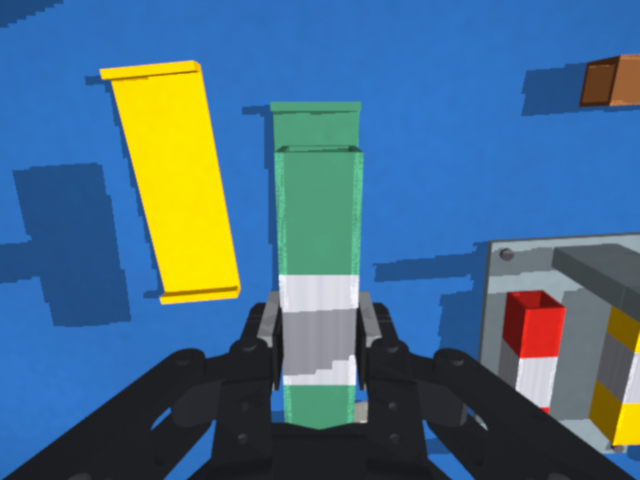

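Request:
{"op": "drive_tool", "data": {
  "deltas": "0 -0.02 -0.5 0 0 0;0 0 -0.6 0 0 0;0 0 -0.5 0 0 0;0 0 -0.3 0 0 0;0 0 -0.12 0 0 0;0 0 0 0 0 0;0 0 0 0 0 0"
}}

```text
time: 18.12
position: [0.4641, -0.225, -0.0061]
tool_rot: [0.0, -0.026, 1.0, -0.0]
ft_force: [0.4, -0.1, -1.7]
width: 0.337
gripper_force: 59.7
```

Request:
{"op": "drive_tool", "data": {
  "deltas": "0 0 -0.05 0 0 0;0 0 -0.03 0 0 0;0 0 0 0 0 0;0 0 0 0 0 0"
}}

```text
time: 18.62
position: [0.4636, -0.2249, -0.0116]
tool_rot: [-0.0, -0.026, 1.0, -0.0]
ft_force: [-0.5, -0.2, -1.4]
width: 0.337
gripper_force: 59.7
```

Request:
{"op": "drive_tool", "data": {
  "deltas": "0 0 -0.02 0 0 0;0 0 0 0 0 0;0 0 0 0 0 0"
}}

```text
time: 19.0
position: [0.4635, -0.2249, -0.0128]
tool_rot: [-0.0, -0.026, 1.0, 0.0]
ft_force: [0.4, -0.1, -2.3]
width: 0.336
gripper_force: 59.7
```

Request:
{"op": "drive_tool", "data": {
  "deltas": "0 0 -0.015 0 0 0;0 0 0 0 0 0;0 0 0 0 0 0"
}}

```text
time: 19.38
position: [0.4636, -0.2249, -0.0132]
tool_rot: [0.0, -0.026, 1.0, -0.0]
ft_force: [-2.3, 0.7, 11.2]
width: 0.332
gripper_force: 61.2
```

Request:
{"op": "drive_tool", "data": {
  "deltas": "0 0 0 0 0 0;0 0 0 0 0 0;0 0 0 0 0 0;0 0 0 0 0 0;0 0 0.4 0 0 0;0 0 0.7 0 0 0;0 0 0.8 0 0 0;0 0 0.8 0 0 0",
  "claw": 0
}}

```text
time: 20.38
position: [0.4633, -0.2247, 0.1498]
tool_rot: [-0.0, -0.026, 1.0, 0.0]
ft_force: [1.0, -0.1, 0.3]
width: 1.0
gripper_force: 0.0
```

```bash
python3 -c "
from h import *
im,T=look('w10')
h=cv2.cvtColor(im,cv2.COLOR_BGR2HSV)
for c in comps(mask(h,55,90,80,60),300): print(c[1],np.round(c[2]),'as tube top',rect('wrist',c[0],.036,T),'as floor',rect('wrist',c[0],.006,T))
"
```

```text
20.375 [ 463.3 -224.7  149.8] closing 92.94 [ 1.  -0.1  0.3] 1.0002633914685686
11858 [318. 197.] as tube top [ 456.2 -225.7  167.2   59.     2.9] as floor [ 464.  -225.4  184.7   65.2    2.9]
```

View pics/w10.png

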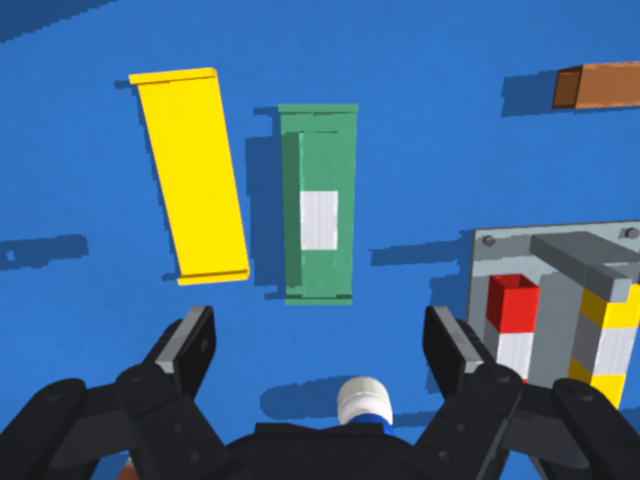

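The green tube lies inside its tray between the lips, with its bare middle at (319,220). I'll check that centre numerically and move on to yellow.

```bash
python3 -c "
from h import *
T=np.load('pics/w10.npy')
print(ray('wrist',[[319,190.5],[319,250]],.036,T), ray('wrist',[[318,108],[318,301]],.016,T))"
```

```text
[[ 0.43753382 -0.22557773]
 [ 0.48839702 -0.22300461]] [[ 0.37504448 -0.22952025]
 [ 0.54751816 -0.22094688]]
```

Request:
{"op": "drive_tool", "data": {
  "deltas": "0.22 0.57 0.05 0 0 0.04;0.22 0.57 0.05 0 0 0.04;0.22 0.57 0 0 0 0.04;0.22 0.57 0 0 0 0.04;0.22 0.57 0 0 0 0.04;0.23 0.58 0 0 0 0.04;0.23 0.58 0 0 0 0.04;0.24 0.59 0 0 0 0.04"
}}

```text
time: 21.42
position: [0.5718, 0.0523, 0.1541]
tool_rot: [-0.0, -0.054, 0.999, -0.0]
ft_force: [-0.8, -0.4, -0.4]
width: 0.999
gripper_force: 0.0
```

Request:
{"op": "drive_tool", "data": {
  "deltas": "0 0 0 0 0 0;0 0 0 0 0 0;0 0 0 0 0 0"
}}

```text
time: 21.8
position: [0.5712, 0.0503, 0.1542]
tool_rot: [-0.0, -0.053, 0.999, -0.0]
ft_force: [0.2, -0.4, -0.1]
width: 0.999
gripper_force: 0.0
```

```bash
python3 -c "
from h import *
im,T=look('w11')
h=cv2.cvtColor(im,cv2.COLOR_BGR2HSV)
red=mask(h,0,6,150)|mask(h,174,180,150); yel=mask(h,20,33,120)
for n,m,z in(('r',red,.038),('y',yel,.038)):
    for c in comps(m,300): print(n,c[1],np.round(c[2]),np.round(ray('wrist',c[2],z,T)*1000,1),rect('wrist',c[0],z,T))
"
```

```text
21.8 [571.2  50.3 154.2] closing 96.09 [ 0.2 -0.4 -0.1] 0.9991911048001632
r 2620 [210. 164.] [[534.2 -39.7]] [535.1 -39.5  44.4  36.    6.1]
r 1091 [629. 184.] [[515.5 292.4]] [512.7 287.3  55.4  21.9  21.6]
r 1876 [220. 274.] [[628.6 -29.6]] [626.6 -29.7  50.2  36.    6.2]
y 2255 [319. 163.] [[524.   45.9]] [524.8  45.8  45.6  30.1   7. ]
y 1614 [319. 274.] [[619.1  56.1]] [619.8  55.9  44.2  29.7   6.9]
y 755 [415. 325.] [[660.7 149. ]] [665.3 149.   52.7  23.    5. ]
```

Request:
{"op": "drive_tool", "data": {
  "deltas": "0.015 0.01 -0.6 0 0 0;0 0 -0.6 0 0 0;0 0 -0.6 0 0 0;0 0 -0.5 0 0 0;0 0 -0.25 0 0 0;0 0 -0.1 0 0 0;0 0 -0.05 0 0 0;0 0 0 0 0 0"
}}

```text
time: 22.85
position: [0.5729, 0.0517, -0.0071]
tool_rot: [0.001, -0.054, 0.999, -0.0]
ft_force: [-0.5, 0.3, 0.9]
width: 0.999
gripper_force: 0.0
```

Request:
{"op": "drive_tool", "data": {
  "deltas": "0 0 0 0 0 0;0 0 0 0 0 0;0 0 0 0 0 0;0 0 0 0 0 0;0 0 0 0 0 0;0 0 0 0 0 0",
  "claw": 255,
  "newtons": 60
}}

```text
time: 23.6
position: [0.5726, 0.0518, -0.0073]
tool_rot: [0.0, -0.054, 0.999, -0.0]
ft_force: [-2.5, 0.9, 8.0]
width: 0.333
gripper_force: 60.1
```

Request:
{"op": "drive_tool", "data": {
  "deltas": "0 0 0.1 0 0 0;0 0 0.3 0 0 0;0 0 0.5 0 0 0;0 0 0.6 0 0 0;0 0 0.6 0 0 0;0 0 0.3 0 0 0;0 0 0 0 0 0"
}}

```text
time: 24.48
position: [0.5731, 0.0518, 0.1375]
tool_rot: [0.001, -0.054, 0.999, -0.0]
ft_force: [-0.2, 0.5, -2.6]
width: 0.332
gripper_force: 59.8
```

Request:
{"op": "drive_tool", "data": {
  "deltas": "-0.21 -0.64 0 0 0 0.03;-0.21 -0.64 0 0 0 0.03;-0.21 -0.64 0 0 0 0.03;-0.21 -0.64 0 0 0 0.03;-0.21 -0.64 0 0 0 0.03;-0.21 -0.64 0 0 0 0.03;-0.21 -0.64 0 0 0 0.02;-0.21 -0.64 0 0 0 0"
}}

```text
time: 25.48
position: [0.4706, -0.2563, 0.1351]
tool_rot: [-0.001, -0.071, 0.997, 0.001]
ft_force: [0.9, -0.1, -1.5]
width: 0.329
gripper_force: 59.8
```

Request:
{"op": "drive_tool", "data": {
  "deltas": "-0.22 -0.65 0 0 0 0;-0.23 -0.65 0 0 0 0;0 0 0 0 0 0;0 0 0 0 0 0"
}}

```text
time: 25.98
position: [0.4442, -0.3328, 0.1353]
tool_rot: [-0.001, -0.071, 0.997, 0.001]
ft_force: [0.6, 0.9, -2.7]
width: 0.332
gripper_force: 60.0
```

```bash
python3 -c "
from h import *
im,T=look('w12')
"
```

```text
25.975 [ 444.2 -332.8  135.3] closing 98.11 [ 0.6  0.9 -2.7] 0.3317281409997794
```

View pics/w12.png

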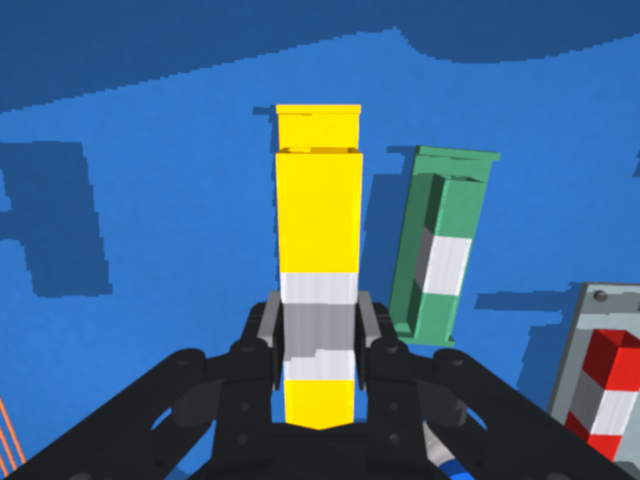

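The yellow tube is in line over its tray and the green tube sits in its own. I'll lower yellow.

Request:
{"op": "drive_tool", "data": {
  "deltas": "0.01 -0.01 -0.6 0 0 0;0 0 -0.6 0 0 0;0 0 -0.6 0 0 0;0 0 -0.37 0 0 0;0 0 -0.13 0 0 0;0 0 0 0 0 0;0 0 0 0 0 0"
}}

```text
time: 26.9
position: [0.4458, -0.3342, -0.0008]
tool_rot: [0.0, -0.071, 0.997, -0.001]
ft_force: [0.1, -0.3, -1.2]
width: 0.329
gripper_force: 59.9
```

Request:
{"op": "drive_tool", "data": {
  "deltas": "0 0 -0.08 0 0 0;0 0 -0.035 0 0 0;0 0 0 0 0 0;0 0 0 0 0 0"
}}

```text
time: 27.4
position: [0.4453, -0.3341, -0.0086]
tool_rot: [0.0, -0.071, 0.997, -0.0]
ft_force: [0.1, -0.2, -3.1]
width: 0.334
gripper_force: 59.9
```

Request:
{"op": "drive_tool", "data": {
  "deltas": "0 0 -0.02 0 0 0;0 0 0 0 0 0;0 0 0 0 0 0"
}}

```text
time: 27.78
position: [0.4454, -0.3342, -0.0093]
tool_rot: [0.0, -0.071, 0.997, -0.0]
ft_force: [-1.2, 1.6, 9.6]
width: 0.337
gripper_force: 61.3
```

Request:
{"op": "drive_tool", "data": {
  "deltas": "0 0 0 0 0 0;0 0 0 0 0 0;0 0 0 0 0 0;0 0 0 0 0 0;0 0 0.4 0 0 0;0 0 0.7 0 0 0;0 0 0.8 0 0 0;0 0 0.8 0 0 0",
  "claw": 0
}}

```text
time: 28.78
position: [0.445, -0.3339, 0.1536]
tool_rot: [-0.0, -0.071, 0.997, 0.0]
ft_force: [1.1, -0.2, 0.1]
width: 1.002
gripper_force: 0.0
```

Request:
{"op": "drive_tool", "data": {
  "deltas": "0.28 0.62 0 0 0 -0.03;0.28 0.62 0 0 0 -0.03;0.28 0.62 0 0 0 -0.03;0.29 0.62 0 0 0 -0.03;0.29 0.62 0 0 0 -0.03;0.29 0.62 0 0 0 -0.03;0.29 0.62 0 0 0 -0.02;0.29 0.62 0 0 0 0"
}}

```text
time: 29.78
position: [0.583, -0.0351, 0.1522]
tool_rot: [-0.0, -0.054, 0.999, -0.0]
ft_force: [-0.0, 0.3, -0.2]
width: 0.998
gripper_force: 0.0
```

Request:
{"op": "drive_tool", "data": {
  "deltas": "0 0 0 0 0 0;0 0 0 0 0 0;0 0 0 0 0 0"
}}

```text
time: 30.15
position: [0.5823, -0.0373, 0.1521]
tool_rot: [-0.0, -0.053, 0.999, -0.0]
ft_force: [0.2, 0.2, 0.4]
width: 1.001
gripper_force: 0.0
```

```bash
python3 -c "
from h import *
im,T=look('w13')
h=cv2.cvtColor(im,cv2.COLOR_BGR2HSV)
red=mask(h,0,6,150)|mask(h,174,180,150)
for c in comps(red,300): print(c[1],np.round(c[2]),np.round(ray('wrist',c[2],.038,T)*1000,1),rect('wrist',c[0],.038,T))
"
```

```text
30.15 [582.3 -37.3 152.1] closing 96.09 [0.2 0.2 0.4] 1.0010213219087578
2168 [317. 162.] [[534.6 -43.2]] [535.4 -43.1  44.   29.3   6. ]
1545 [318. 274.] [[629.9 -32.9]] [630.5 -33.   42.6  29.    6. ]
```

```bash
python3 -c "
from h import *
for n,T in(('top0',None),('w1',1),('w8',1),('w13',1)):
    im=cv2.imread(f'pics/{n}.png');h=cv2.cvtColor(im,cv2.COLOR_BGR2HSV)
    T=np.load(f'pics/{n}.npy') if T else None
    m=mask(h,104,116,200,225); nm='top' if T is None else 'wrist'
    for c in comps(m,60):
        r=rect(nm,c[0],.065,T)
        if 40<r[2]<75: print(n,c[1],np.round(c[2]),r)
"
```

```text
top0 297 [418. 164.] [ 669.6 -164.2   45.    44.6   -3.1]
w1 2003 [124. 289.] [ 668.  -164.5   50.    47.4   82.6]
w1 174 [342. 405.] [783.6  51.1  46.3   8.9 -61.5]
w8 331 [601. 174.] [789.6  62.4  47.    6.5 -69.8]
w8 1615 [395. 397.] [ 669.1 -163.    51.7   46.6   67.1]
w13 2204 [148. 313.] [ 665.8 -168.1   48.2   40.8  -40. ]
```

The jar stands at about (668,−164) mm, well clear of the fingers. I'll grasp the red tube.

Request:
{"op": "drive_tool", "data": {
  "deltas": "0.01 -0.01 -0.6 0 0 0;0 0 -0.6 0 0 0;0 0 -0.6 0 0 0;0 0 -0.5 0 0 0;0 0 -0.23 0 0 0;0 0 -0.1 0 0 0;0 0 -0.04 0 0 0;0 0 0 0 0 0"
}}

```text
time: 31.2
position: [0.5838, -0.0372, -0.0073]
tool_rot: [0.001, -0.054, 0.999, -0.0]
ft_force: [-0.5, -0.3, -0.2]
width: 1.0
gripper_force: 0.0
```

Request:
{"op": "drive_tool", "data": {
  "deltas": "0 0 0 0 0 0;0 0 0 0 0 0;0 0 0 0 0 0;0 0 0 0 0 0;0 0 0 0 0 0;0 0 0 0 0 0",
  "claw": 255,
  "newtons": 60
}}

```text
time: 31.95
position: [0.5833, -0.037, -0.0076]
tool_rot: [0.0, -0.054, 0.999, -0.0]
ft_force: [-2.6, 0.3, 7.8]
width: 0.333
gripper_force: 60.2
```

Request:
{"op": "drive_tool", "data": {
  "deltas": "0 0 0.1 0 0 0;0 0 0.3 0 0 0;0 0 0.5 0 0 0;0 0 0.6 0 0 0;0 0 0.6 0 0 0;0 0 0.4 0 0 0;0 0 0 0 0 0"
}}

```text
time: 32.83
position: [0.5843, -0.0372, 0.1444]
tool_rot: [0.002, -0.054, 0.999, -0.0]
ft_force: [-0.0, -0.3, -4.0]
width: 0.333
gripper_force: 60.0
```

Request:
{"op": "drive_tool", "data": {
  "deltas": "-0.22 0.65 0 0 0 -0.12;-0.22 0.65 0 0 0 -0.12;-0.22 0.65 0 0 0 -0.12;-0.22 0.65 0 0 0 -0.12;-0.22 0.65 0 0 0 -0.12;-0.22 0.65 0 0 0 -0.12;-0.22 0.65 0 0 0 -0.12;-0.22 0.65 0 0 0 -0.12"
}}

```text
time: 33.83
position: [0.4764, 0.2759, 0.141]
tool_rot: [-0.001, 0.031, 1.0, -0.0]
ft_force: [1.0, -0.6, -4.2]
width: 0.336
gripper_force: 60.1
```

Request:
{"op": "drive_tool", "data": {
  "deltas": "-0.21 0.66 0 0 0 -0.12;-0.21 0.66 0 0 0 -0.13;0 0 0 0 0 0;0 0 0 0 0 0"
}}

```text
time: 34.33
position: [0.452, 0.3536, 0.1412]
tool_rot: [-0.001, 0.052, 0.999, -0.001]
ft_force: [0.7, -1.6, -3.7]
width: 0.335
gripper_force: 60.3
```

```bash
python3 -c "
from h import *
im,T=look('w14')
h=cv2.cvtColor(im,cv2.COLOR_BGR2HSV)
red=mask(h,0,6,150)|mask(h,174,180,150)
m=red.copy()
for r in (95,100,105,110,115,120,125,130,140,150,170,200,250): 
    c=np.flatnonzero(red[r,200:440])+200; print(r,(c.min(),c.max()) if len(c) else None)
"
```

```text
34.325 [452.  353.6 141.2] closing 84.08 [ 0.7 -1.6 -3.7] 0.3345973350779369
95 None
100 None
105 (np.int64(278), np.int64(357))
110 (np.int64(278), np.int64(358))
115 (np.int64(280), np.int64(356))
120 (np.int64(280), np.int64(356))
125 (np.int64(280), np.int64(356))
130 (np.int64(280), np.int64(356))
140 (np.int64(280), np.int64(355))
150 (np.int64(280), np.int64(356))
170 (np.int64(277), np.int64(360))
200 (np.int64(278), np.int64(359))
250 (np.int64(280), np.int64(357))
```

Request:
{"op": "drive_tool", "data": {
  "deltas": "0 0 -0.6 0 0 0;0 0 -0.6 0 0 0;0 0 -0.6 0 0 0;0 0 -0.45 0 0 0;0 0 -0.15 0 0 0;0 0 0 0 0 0;0 0 0 0 0 0"
}}

```text
time: 35.25
position: [0.4532, 0.3543, -0.001]
tool_rot: [0.001, 0.052, 0.999, 0.0]
ft_force: [-0.3, 0.6, -4.3]
width: 0.335
gripper_force: 60.2
```

Request:
{"op": "drive_tool", "data": {
  "deltas": "0 0 -0.08 0 0 0;0 0 -0.035 0 0 0;0 0 0 0 0 0;0 0 0 0 0 0"
}}

```text
time: 35.75
position: [0.4525, 0.3542, -0.0089]
tool_rot: [0.0, 0.052, 0.999, 0.0]
ft_force: [-0.4, 0.2, -3.8]
width: 0.332
gripper_force: 60.3
```

Request:
{"op": "drive_tool", "data": {
  "deltas": "0 0 -0.02 0 0 0;0 0 0 0 0 0;0 0 0 0 0 0"
}}

```text
time: 36.12
position: [0.4526, 0.3543, -0.0096]
tool_rot: [0.0, 0.052, 0.999, 0.0]
ft_force: [-2.6, -0.9, 7.7]
width: 0.335
gripper_force: 61.7
```

Request:
{"op": "drive_tool", "data": {
  "deltas": "0 0 0 0 0 0;0 0 0 0 0 0;0 0 0 0 0 0;0 0 0 0 0 0;0 0 0.4 0 0 0;0 0 0.8 0 0 0;0 0 0.8 0 0 0;0 0 0.8 0 0 0",
  "claw": 0
}}

```text
time: 37.12
position: [0.4523, 0.354, 0.1595]
tool_rot: [-0.0, 0.052, 0.999, -0.0]
ft_force: [-0.3, -1.0, -0.3]
width: 0.996
gripper_force: 0.0
```

Request:
{"op": "drive_tool", "data": {
  "deltas": "-0.5 0.5 0 0 0 0;-0.5 0.5 0 0 0 0;-0.5 0.5 0 0 0 0;-0.5 0.5 0 0 0 0;-0.5 0.5 0 0 0 0;-0.5 0.5 0 0 0 0;-0.5 0.5 0 0 0 0;0 0 0 0 0 0"
}}

```text
time: 38.12
position: [0.2403, 0.5658, 0.1577]
tool_rot: [-0.0, 0.05, 0.999, 0.0]
ft_force: [-0.2, -0.3, -0.0]
width: 1.003
gripper_force: 0.0
```

```bash
python3 -c "
from h import *
print(sense()['position'],sense()['width'])
im=capture('top')[:,:,::-1]; cv2.imwrite('pics/t2.png',cv2.resize(im[150:320,180:520],(800,400),interpolation=cv2.INTER_CUBIC))
"
```

```text
[0.2403407  0.56575905 0.15770173] 1.0034572293943702
```

View pics/t2.png

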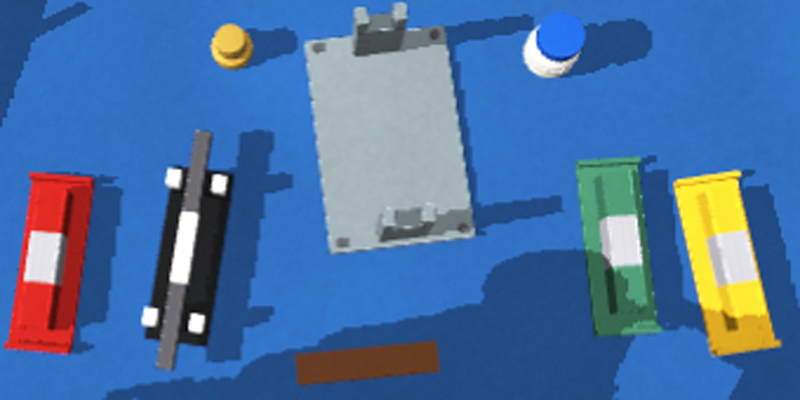

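All three tubes lie on their trays, with bare middles at (45,257), (622,240) and (735,257). The bar is in the rest, and the jar at (555,45) is undisturbed.

```bash
python3 -c "
from plant import hand_in; print(hand_in())"
```

```text
the job is handed in; nothing more can be done
None
```

The retaining bar lies in both saddles of the rest, and the green, yellow and red tubes (in that order) are each on their own tray. The jar is untouched and the gripper is open and clear; I handed the job in at about 38 s, and no verdict came back.

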